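# Lift the garlic bulb with the kitchen tongs

### The job

The garlic bulb on the round wooden board is hot from the oven: take the kitchen tongs from their rest, close their jaws on the bulb from both sides and lift it about ten centimetres or more clear of the board, without your own fingers touching the bulb. Finish while holding it there, still and gripped in the tongs; leave the onion, the jars, the salt shaker, the mug and the lemon where they stand.

Things in the scene. Friction and masses are not known exactly. Their poses are not given: they have to be found in the camera images.
- tongs: Steel kitchen tongs, 250 mm long, 0.10 kg, lying level on the rest with the two arms side by side, spread like a V and sprung open; both close equally. Origin: on the hinge pin at the tail, at the underside; +x runs along the middle line from the hinge to the jaws, +z up. The arms are upright 3 mm strip, z 1 to 23 mm.
- tongs_left (a joint): Hinge of the tongs' left arm in rad: 0 = fully open, grows to 0.2 = shut; the right arm moves equally. The spring pushes the pads apart with about 5 N (open) to 7 N (on the bulb), so fingers holding the pads at about 59 mm carry the tongs with the jaws still open (about 72 mm gap); a grip of 20 to 30 N squeezes the bulb firmly.
- tongs_grip (a point): On the middle line between the black outer pads of the arms, 100 mm ahead of the hinge, 12 mm above the underside. Axes as tongs. Pads 22 mm high: squeeze them together from outside, between the finger stops (5 mm ridges at x 69 and 125 mm). Fully open they measure 67 mm over all; each mm less narrows the jaw gap by 2 mm.
- tongs_jaws (a point): Midway between the jaws, 197 mm ahead of the hinge, 14 mm above the underside. Each jaw is a shallow upright V plate, 46 mm long, 28 mm high (from the underside up), hollow side inward. The gap between them is about 88 mm fully open. Axes as tongs.
- tong_rest: Wooden rest, fixed: base plate 170 x 60 x 8 mm with two cross walls 10 mm thick whose tops, 34 mm above the worktop, carry the tongs; they stand 72 mm behind and 62 mm ahead of its origin along its x, the front one 116 mm wide, with end horns 7 mm higher. Origin: centre of the underside; the hinge lies about 100 mm behind it.
- round_board: Round brown wooden board, 245 mm across, 21 mm thick, fixed. Origin: centre of its underside, on the worktop. The garlic and the onion stand on it side by side, about 130 mm apart, in either order.
- garlic: Pale garlic bulb with a pointed top, 55 mm across and 55 mm high, about 0.036 kg, standing on the board. Origin: centre of its underside; it is widest about 21 mm above that.
- onion: Brown onion, 75 mm across and 77 mm high, standing on the board beside the garlic. Origin: centre of its underside. Leave it.
- salt_shaker: Salt shaker, 44 mm across, 90 mm high, behind the work. Origin: centre of its underside. Leave it.
- honey_jar: Glass jar with green lid, 66 mm across, 84 mm high, behind the work on the left. Origin: centre of its underside. Leave it.
- spice_jar: Glass spice jar with red cap, 44 mm across, 106 mm high, behind the work. Origin: centre of its underside. Leave it.
- lemon: Lemon, 83 x 58 x 58 mm, on the right. Origin: centre of its underside. Leave it.
- mug: White mug with dots, 78 mm across without its handle, 93 mm high, on the right near the front. Origin: its underside. Leave it.
There are look-alikes about, which are no part of the job. Leave any purple look-alike of the garlic alone.

How it is judged:
On the way, in this order (a step that is already met when the one before it is completed fails the run):
1. the tongs are lifted off their rest, the bulb still standing where it was (height (world z) of tongs above 0.042 m and contact force between tongs and tong_rest below 0.02 N and contact force between tongs and the fingers above 1 N and distance of garlic from where it was at the start of the episode below 0.02 m), for 0.2 s.
2. the tongs' jaws squeeze the bulb while it stands on the board (contact force between tongs and garlic above 1.5 N and horizontal distance between tongs_jaws and garlic below 0.03 m and z of garlic in the frame of round_board below 0.035 m), for 0.1 s.
At the end, for the whole second after the job is handed in: the bulb hangs in the tongs' jaws (over 1.5 N, underside within 45 mm of the jaws' middle), 70 mm or more above the board top, still (under 30 mm/s); the fingers hold the tongs (over 2 N), which are clear of the rest; the robot does not touch the bulb; the onion is on the board (z of garlic in the frame of round_board above 0.091 m and contact force between tongs and garlic above 1.5 N and distance between tongs_jaws and garlic below 0.045 m and contact force between tongs and the fingers above 2 N and contact force between tongs and tong_rest below 0.02 N and contact force between garlic and the arm below 0.02 N and contact force between garlic and the fingers below 0.02 N and linear speed of garlic below 0.03 m/s and distance between onion and round_board below 0.13 m); the arm keeps its last pose, push and grip.
It fails at once if the robot itself touches the bulb (contact force between any of the fingers, the arm and garlic above 0.3 N).
It fails at once if the onion, a jar, the salt shaker, the mug or the lemon is pushed more than 30 mm away (distance of any of onion, salt_shaker, honey_jar, spice_jar, lemon, mug from where it was at the start of the episode above 0.03 m).
It also fails if it takes over 35 s, if anything falls off the work surface, if the arm or the gripper's body presses on something with over 40 N, if the wrist force passes 120 N, or if a joint passes its speed limit or range.

### The arm

A 6-joint arm with a two-finger parallel gripper is mounted at the origin on a cart in front of the work surface, level with it; the furniture and walls round the work are solid. World frame = base frame: x ahead of the robot, y to its left, z up, the work surface at z = 0. Lengths are in m, angles in rad, forces in N, time in s.
With the tool pointing down it reaches from about 0.375 to 0.9 m from the base axis. Payload 3.1 kg.
Tool frame: the origin (TCP) lies midway between the tips of the shut fingers; the grasp point (between the pads) lies 19 mm behind it; z points along the fingers, y is the line along which they close (so a half turn about z gives the same grasp; the last joint's range is limited). The gripper opens to 85 mm and grips with 20 to 120 N. Pads are 22 mm wide; open, the fingers measure 114 mm over their backs; the gripper's body (76 mm by 85 mm) begins 54 mm behind the grasp point. The pads swing forward as they close: fully open they stand 13 mm farther back than shut.
Start: joints at [-1.486, 0.527, 1.433, -0, 1.181, -0.178], TCP at [0.163, -0.603, 0.202] pointing down, gripper open.
Joint ranges: [-3.08, 3.08], [-0.75, 2.2], [0.22, 2.44], [-1.43, 4.57], [0, 2.65], [-2.85, 2.85]. Speed limits (rad/s): [2.79, 2.79, 3.14, 3.14, 3.14, 3.14].

### API

Orientations are given as a 3x3 rotation matrix whose columns are the frame's x, y, z axes.
In Python, from cell import bot gives the robot as it stands.
- The arm moves only by the tool send_rows, never from a script. Its argument "series" is one flat list of numbers, 7 for each row, row after row: the shift along the tool's x, y, z each as a share of 10 cm, from -1 to 1, then the turn, a rotation vector about the tool's x, y, z each as a share of 45 degrees, from -1 to 1, then the opening, from -1 (shut) to 1 (fully open), so that 0 is half open. A call has 1 to 10 rows; each row is the pose to reach, as a shift and turn from the pose commanded when the call began, along the tool's axes at that moment; what a row does not reach only later rows make up. A row lasts 1/8 s, in which the tool goes at most 62.5 mm and 10.7 degrees, less where a joint would pass 70% of its speed; a pose out of reach is approached as far as the arm can. A call with a number of a shift or a turn outside -1 to 1 is refused whole. A call with a gripper value outside its range is refused whole. The fingers move at their own pace and stop on an object; the grip force is fixed at half the most. Time passes only in rows, so rows that repeat a pose let the fingers close. It gives the time, the measured TCP pose, the force, the opening and the grip force at its end, in the units of the state.
- bot.get_obs(): the state, without advancing time (a new reading comes with each control period).
- bot.read_camera(name): name is "side" or "top"; returns a dict with "img" (384x512x3 uint8, blue, green, red), "range_z" (384x512 float32, m along the optical axis (not along the pixel's ray), 0 where there is no reading), "fx", "fy", "cx", "cy" (pixels), "extrinsics" (4x4, takes a point from camera to world coordinates). Camera axes: x right, y down, z forward; pixel columns grow to the right and rows downward; lengths in m; the calibration is good to about 2 mm. A picture is of the moment at which its call begins.
- bot.close_job(): hands the job in; it is judged then, once.
Trained networks look in a picture, given as the dict that the camera call returned (one of the last four; its "shot" number tells which), for a name from the list of things; names that differ only in an ending like _2 or _b are one class to them, and where a whole thing is asked for, a point or a joint stands for the part that bears it (a point fixed in the world has none). Each returns a list of dicts, best first, with "p" (0 to 1); they miss things now and then, are a little off and sometimes report something else, mostly with a low value. They report only what shows in the picture. A call takes as long as a camera call. They do not tell look-alikes from the thing itself.
- bot.trace(picture, name): "mask" (384x512 bool, what is visible of it) and "centre" ([column, row] in pixels, amid what is visible of it).
The state is a dict: "time": time; "qpos": joint angles; "joint_vel": joint speeds; "joint_torque": joint torques, N m; "eef_pos": TCP position; "eef_rot": TCP orientation; "contact_force": force on the tool from outside, world axes, zero at the start; "torque": the same for the moment, N m; "grip_width": opening from 0.0 (shut) to 1.0 (fully open); "gripper_force": force on a finger pad.
Only numpy, scipy, OpenCV 4.12 (cv2) and the standard library are available. Lean on these libraries where they do the work, as an engineer would, in place of code of your own. Each camera call takes 0.05 s, during which the arm holds its last target. There are 200 camera calls.

## Working session

There is one attempt and no reset: what is moved stays moved. The work goes in short steps, Python scripts to look and compute and a tool call to move; the robot and the scene stay as the last step left them, time stands still between calls to the robot, and variables do not carry over. Pictures are saved under pics/ and viewed, at most 10 in all, crops included, and the job is handed in when it is done.

Besides the shell and the picture viewer there is one more tool, called by a JSON object that holds its "api" and its "payload", one argument or row to a line. send_rows: Moves the arm, as the interface text tells. Shift numbers are shares of 10 cm and turn numbers shares of 45 degrees, none past 1 either way. Its arguments: {"type":"object","properties":{"series":{"type":"array","items":{"type":"number"}}},"required":["series"]}

```bash
mkdir -p pics
cat > h.py <<'E'
import numpy as np, cv2
from cell import bot
def pts(p,m):
    v,u=np.nonzero(m & (p["range_z"]>0)); z=p["range_z"][v,u]
    c=np.stack([(u-p["cx"])/p["fx"]*z,(v-p["cy"])/p["fy"]*z,z,np.ones_like(z)])
    return (p["extrinsics"]@c)[:3].T
E
python3 - <<'E'
from h import *
np.set_printoptions(precision=3,suppress=True)
ims=[]
for cam in("top","side"):
    p=bot.read_camera(cam); ims.append(p["img"]); np.save(f"{cam}.npy",p,allow_pickle=True)
    cv2.imwrite(f"pics/{cam}.png",cv2.resize(p["img"],(800,600)))
    print(cam,p["extrinsics"][:3].round(3).tolist(),p["fx"])
    for n in["tongs","tong_rest","round_board","garlic","onion","lemon","mug","salt_shaker","honey_jar","spice_jar"]:
        for d in bot.trace(p,n)[:3]:
            q=pts(p,d["mask"])
            if len(q): print(n,round(d["p"],2),np.round(d["centre"]),"med",np.median(q,0),"lo",np.percentile(q,2,0),"hi",np.percentile(q,98,0),len(q))
print(bot.get_obs())
E
```

```text
top [[-0.029, -0.992, 0.127, 0.411], [-1.0, 0.028, -0.011, -0.19], [0.007, -0.127, -0.992, 1.466]] 406.10621249980807
tongs 0.62 [155. 226.] med [0.479 0.139 0.054] lo [0.381 0.08  0.034] hi [0.594 0.152 0.062] 240
tong_rest 0.72 [162. 221.] med [0.497 0.117 0.009] lo [0.405 0.081 0.002] hi [0.564 0.139 0.038] 562
round_board 0.97 [232. 196.] med [ 0.579 -0.126  0.019] lo [ 0.467 -0.239  0.012] hi [ 0.684 -0.02   0.025] 2983
garlic 0.71 [218. 199.] med [ 0.56  -0.071  0.058] lo [ 0.538 -0.094  0.046] hi [ 0.583 -0.049  0.071] 156
garlic 0.5 [135. 232.] med [0.458 0.215 0.036] lo [0.435 0.193 0.001] hi [0.481 0.242 0.051] 191
onion 0.78 [254. 197.] med [ 0.568 -0.192  0.072] lo [ 0.539 -0.223  0.054] hi [ 0.602 -0.159  0.091] 330
lemon 0.59 [152. 230.] med [0.467 0.139 0.054] lo [0.387 0.085 0.027] hi [0.542 0.151 0.061] 138
lemon 0.57 [331. 207.] med [ 0.524 -0.487  0.051] lo [ 0.509 -0.514  0.035] hi [ 0.537 -0.467  0.065] 101
mug 0.73 [367. 216.] med [ 0.49  -0.615  0.044] lo [ 0.45  -0.645  0.007] hi [ 0.536 -0.569  0.1  ] 611
mug 0.53 [154. 229.] med [0.475 0.143 0.052] lo [0.402
[... 1864 characters left out ...]
681 0.12  0.076] lo [0.666 0.085 0.004] hi [0.708 0.128 0.107] 720
spice_jar 0.21 [291. 282.] med [0.474 0.133 0.007] lo [0.403 0.076 0.002] hi [0.554 0.165 0.038] 797
{'time': 1.1, 'qpos': array([-1.486,  0.527,  1.433, -0.   ,  1.181, -0.179]), 'joint_vel': array([-0.   , -0.   , -0.   ,  0.003, -0.001, -0.001]), 'joint_torque': array([  0.   , -44.233, -17.842,  -0.   ,   0.001,   0.   ]), 'eef_pos': array([ 0.163, -0.603,  0.202]), 'eef_rot': array([[ 0.965,  0.261, -0.   ],
       [ 0.261, -0.965, -0.   ],
       [-0.   ,  0.   , -1.   ]]), 'contact_force': array([ 0.095,  0.028, -1.165]), 'torque': array([ 0.032,  0.019, -0.022]), 'gripper_force': 0.0, 'grip_width': 0.9953863259347157}
```

Run:
```python
from h import *
np.set_printoptions(precision=4,suppress=True)
P={c:np.load(f"{c}.npy",allow_pickle=True).item() for c in("top","side")}
a=cv2.resize(P["top"]["img"][140:290,90:290],(800,600),interpolation=cv2.INTER_CUBIC)
b=cv2.resize(P["side"]["img"][160:340,160:400],(800,600),interpolation=cv2.INTER_CUBIC)
cv2.imwrite("pics/a.png",a);cv2.imwrite("pics/b.png",b)
for c in P:
    p=P[c]; q=pts(p,np.ones((384,512),bool))
    s=q[(q[:,0]>.36)&(q[:,0]<.62)&(q[:,1]>.04)&(q[:,1]<.185)&(q[:,2]>.046)&(q[:,2]<.075)]
    print(c,len(s),np.percentile(s,[1,50,99],axis=0))
    for x in np.arange(.37,.61,.015):
        t=s[abs(s[:,0]-x)<.0075]
        if len(t): print(round(x,3),np.sort(t[:,1])[::max(1,len(t)//14)].round(3),t[:,2].max().round(3))
```

```text
top 295 [[0.3671 0.0554 0.0464]
 [0.4775 0.1315 0.0558]
 [0.5997 0.152  0.0645]]
0.37 [0.12  0.12  0.123 0.136 0.137 0.137] 0.053
0.385 [0.114 0.117 0.118 0.118 0.121 0.121 0.122 0.123 0.124 0.125 0.125 0.125
 0.127 0.128 0.128 0.128 0.131 0.131 0.132 0.132 0.135 0.137] 0.062
0.4 [0.112 0.112 0.113 0.114 0.115 0.115 0.119 0.123 0.126 0.133 0.134 0.134
 0.134 0.135 0.135 0.135] 0.062
0.415 [0.108 0.109 0.109 0.111 0.111 0.111 0.134 0.135 0.135 0.136 0.136 0.138
 0.138 0.139 0.139 0.14 ] 0.06
0.43 [0.101 0.104 0.104 0.104 0.106 0.108 0.135 0.136 0.137 0.137 0.139 0.139
 0.14  0.14 ] 0.059
0.445 [0.082 0.083 0.087 0.09  0.097 0.099 0.1   0.101 0.101 0.101 0.105 0.136
 0.137 0.137 0.137 0.137 0.139 0.139 0.139] 0.062
0.46 [0.084 0.087 0.087 0.091 0.091 0.095 0.097 0.138 0.139 0.14  0.141 0.142
 0.146 0.147 0.149 0.15  0.153] 0.061
0.475 [0.084 0.085 0.087 0.088 0.09  0.091 0.094 0.139 0.14  0.142 0.143 0.146
 0.146 0.149 0.15 ] 0.06
0.49 [0.08  0.081 0.081 0.081 0.083 0.083 0.083 0.084 0.084 0.087 0.087 0.088
 0.088 0.091 0.14  0.141 0.142 0.143 0.144 0.144 0.146 0.146 0.146 0.146] 0.059
[... 1919 characters left out ...]
] 0.057
0.52 [0.075 0.076 0.077 0.078 0.079 0.08  0.082 0.144 0.144 0.144 0.145 0.147
 0.147 0.148 0.155] 0.059
0.535 [0.07  0.071 0.072 0.072 0.073 0.073 0.075 0.075 0.077 0.143 0.144 0.145
 0.146 0.146 0.147 0.148 0.148 0.149] 0.057
0.55 [0.065 0.066 0.068 0.068 0.068 0.069 0.069 0.071 0.072 0.144 0.146 0.147
 0.148 0.148 0.148 0.149 0.15 ] 0.061
0.565 [0.056 0.058 0.059 0.061 0.062 0.063 0.065 0.067 0.146 0.147 0.148 0.148
 0.149 0.149 0.149 0.151 0.151] 0.061
0.58 [0.053 0.055 0.056 0.057 0.057 0.058 0.059 0.148 0.148 0.149 0.151 0.151
 0.153 0.153 0.154 0.154 0.156] 0.061
0.595 [0.052 0.056 0.057 0.058 0.059 0.146 0.149 0.15  0.15  0.15  0.151 0.151
 0.151 0.152 0.152 0.153 0.154] 0.061
```

View pics/a.png

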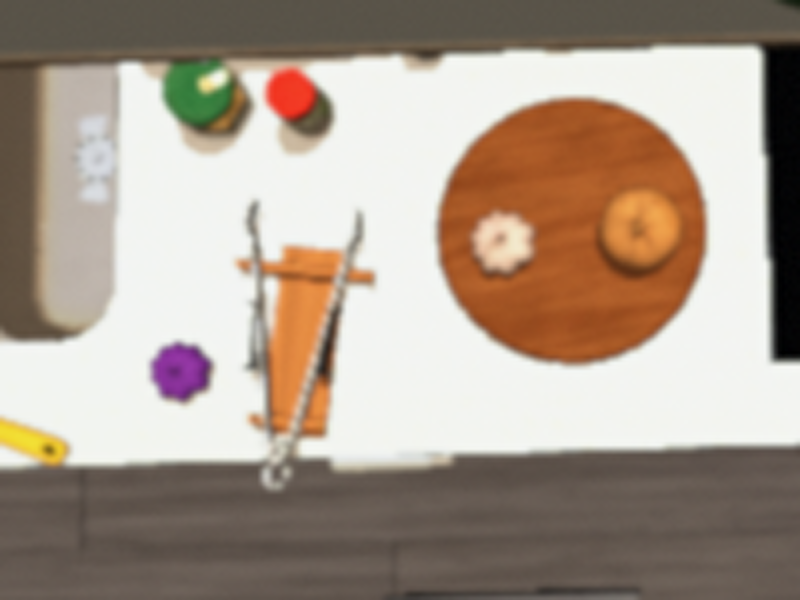

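View pics/b.png

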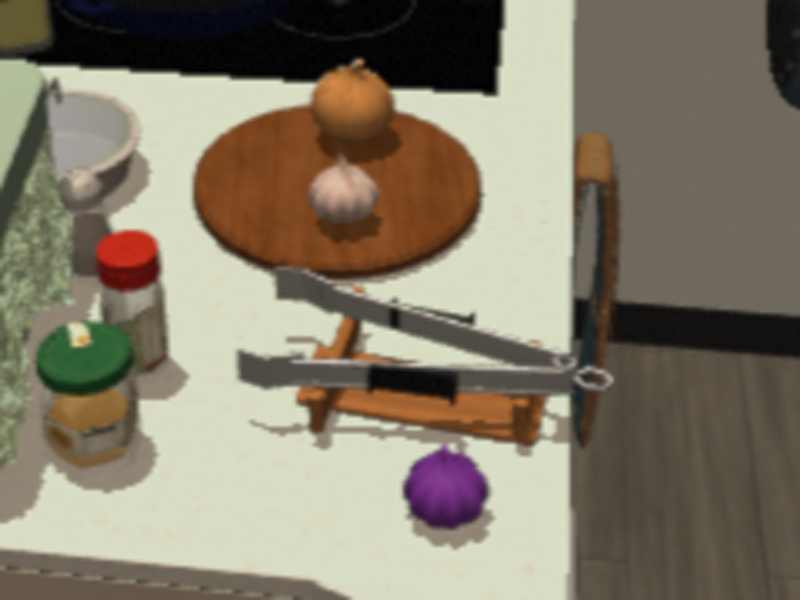

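View pics/side.png

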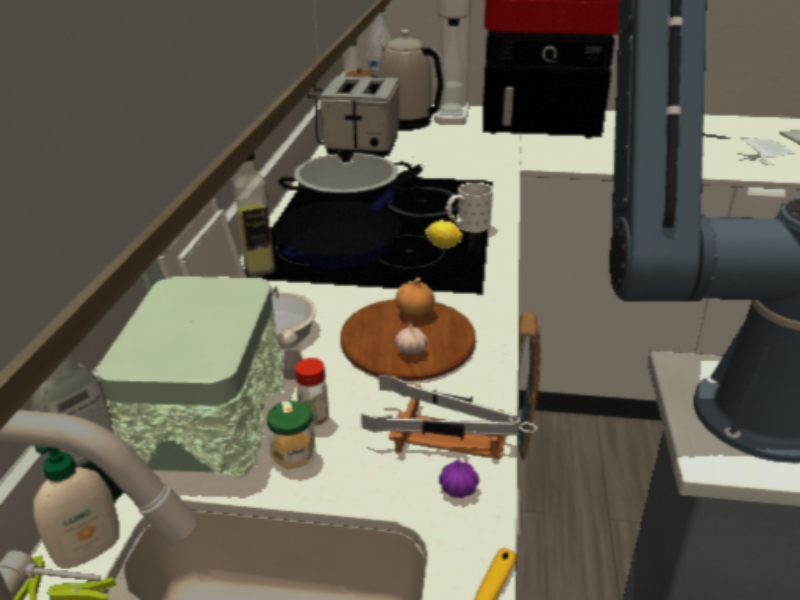

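The hot bulb is the pale garlic on the board: top crop (503,242), side crop (343,195). The purple look-alike on the worktop is at top crop (181,372), side crop (446,490), and I'll leave it alone. The tongs lie on the rest at top crop (300,340), pointing away from the robot. The onion is at top crop (640,230).

{"api": "send_rows", "payload": {
  "series": [1,-1,0,0,0,0,1,1,-1,0,0,0,0,1,1,-1,0,0,0,0,1]
}}

```text
time: 1.48
eef_pos: [0.2347, -0.4767, 0.2015]
eef_rot: [[0.965, 0.263, -0.0], [0.263, -0.965, 0.003], [0.001, -0.003, -1.0]]
contact_force: [0.3, -0.3, 0.3]
grip_width: 0.998
gripper_force: 0.0
```

Run:
```python
from h import *
from scipy.optimize import least_squares
np.set_printoptions(precision=4,suppress=True)
for c in("top","side"):
    p=np.load(f"{c}.npy",allow_pickle=True).item(); q=pts(p,np.ones((384,512),bool))
    s=q[(q[:,0]>.395)&(q[:,0]<.58)&(q[:,1]>.05)&(q[:,1]<.16)&(q[:,2]>.05)&(q[:,2]<.07)]
    mid=.1265-.12*(s[:,0]-.385)
    L=s[s[:,1]>mid];R=s[s[:,1]<mid]
    f=lambda A:least_squares(lambda k:k[0]+k[1]*(A[:,0]-.48)-A[:,1],[.1,0],loss="soft_l1",f_scale=.002).x
    l,r=f(L),f(R); al,ar=np.arctan(l[1]),np.arctan(r[1]); yaw=(al+ar)/2
    xi=.48-(l[0]-r[0])/(l[1]-r[1]); yi=l[0]+l[1]*(xi-.48)
    d=np.array([np.cos(yaw),np.sin(yaw)])
    t=q[(q[:,0]>.36)&(q[:,0]<.63)&(q[:,1]>.04)&(q[:,1]<.16)&(q[:,2]>.044)&(q[:,2]<.07)]
    al_=(t[:,:2]-[xi,yi])@d; pe=(t[:,:2]-[xi,yi])@[-d[1],d[0]]
    print(c,"angles deg",np.degrees([al,ar,yaw]),"vertex",xi,yi,"extent along",np.percentile(al_,[0.5,99.5]))
    w=np.abs(pe)-np.tan((al-ar)/2)*al_   # outside the arm
    o=w>.006
    print("ridge candidates L",np.sort(al_[o&(pe>0)]),"R",np.sort(al_[o&(pe<0)]))
    # board and garlic
    b=q[(abs(q[:,2]-.021)<.006)&(q[:,0]>.44)&(q[:,0]<.72)&(q[:,1]>-.27)&(q[:,1]<.02)]
    (u,v),rad=cv2.minEnclosingCircle(b[(b[:,2]>.016),:2].astype(np.float32)); print("board",u,v,rad)
    g=q[(np.hypot(q[:,0]-.56,q[:,1]+.07)<.04)&(q[:,2]>.032)]
    fit=least_squares(lambda k:np.sqrt(((g[g[:,2]<.06]-[k[0],k[1],.042])**2).sum(1))-.0265,[.56,-.07],loss="soft_l1",f_scale=.002).x
    top=g[np.argsort(-g[:,2])[:5]].mean(0)
    print("garlic",fit,"tip",top,"x-range",np.percentile(g[:,0],[1,99]),"y",np.percentile(g[:,1],[1,99]))
```

```text
top angles deg [  4.165  -17.2685  -6.5518] vertex 0.3384434531290994 0.13190783817778598 extent along [0.0244 0.2624]
ridge candidates L [0.1159 0.1162 0.119  0.1193 0.1196 0.1227 0.1261 0.1296 0.133  0.1363
 0.1397] R [0.0698 0.1174 0.1177 0.118  0.1184 0.1211 0.1245 0.125  0.1283 0.1318
 0.1351 0.1737]
board 0.5750635266304016 -0.12920662760734558 0.12183531373739243
garlic [ 0.563  -0.0695] tip [ 0.5629 -0.0712  0.0721] x-range [0.5378 0.5869] y [-0.0938 -0.0447]
side angles deg [  4.176  -17.5266  -6.6753] vertex 0.34092366466985063 0.13320621230095403 extent along [0.0227 0.2599]
ridge candidates L [0.1132 0.1134 0.1134 0.1136 0.1144 0.1148 0.1148 0.115  0.115  0.1159
 0.1167 0.1173 0.1175 0.1175 0.118  0.1196 0.1198 0.1201 0.122  0.1225
 0.1241 0.1245 0.1264 0.1266 0.1267 0.1268 0.127  0.1309 0.131  0.1311
 0.1356 0.1373 0.1397 0.1397 0.1422 0.153  0.1574 0.1697 0.1699 0.17  ] R [0.1132 0.1134 0.1135 0.1141 0.1155 0.1163 0.1174 0.1203 0.1226 0.1257
 0.1275 0.1296 0.1376 0.1401 0.1544 0.1697 0.1726]
board 0.5758606791496277 -0.12674330174922943 0.12072024494409561
garlic [ 0.5625 -0.0714] tip [ 0.5635 -0.0717  0.0703] x-range [0.5353 0.5871] y [-0.0789 -0.0413]
```

{"api": "send_rows", "payload": {
  "series": [1,-1,0,0,0,0,1,1,-1,0,0,0,0,1,1,-1,0,0,0,0,1]
}}

```text
time: 1.85
eef_pos: [0.3047, -0.3554, 0.2017]
eef_rot: [[0.965, 0.264, -0.0], [0.264, -0.965, 0.001], [-0.0, -0.001, -1.0]]
contact_force: [-0.7, -0.3, -0.1]
grip_width: 1.002
gripper_force: 0.0
```

{"api": "send_rows", "payload": {
  "series": [1,-1,0,0,0,0,1,1,-1,0,0,0,0,1,1,-1,0,0,0,0,1]
}}

```text
time: 2.22
eef_pos: [0.3755, -0.2341, 0.2018]
eef_rot: [[0.965, 0.264, 0.0], [0.264, -0.965, -0.001], [0.0, 0.001, -1.0]]
contact_force: [0.3, -0.4, -0.0]
grip_width: 1.002
gripper_force: 0.0
```

{"api": "send_rows", "payload": {
  "series": [1,-1,0,0,0,0,1,1,-1,0,0,0,0,1,1,-1,0,0,0,0,1]
}}

```text
time: 2.6
eef_pos: [0.4468, -0.112, 0.2019]
eef_rot: [[0.965, 0.264, 0.002], [0.264, -0.965, -0.001], [0.001, 0.002, -1.0]]
contact_force: [-0.7, -0.6, -0.0]
grip_width: 1.0
gripper_force: 0.0
```

{"api": "send_rows", "payload": {
  "series": [0.5,-1,0,0,0,0,1,0.5,-1,0,0,0,0,1]
}}

```text
time: 2.85
eef_pos: [0.4685, -0.0038, 0.2017]
eef_rot: [[0.966, 0.259, 0.001], [0.259, -0.966, -0.001], [0.001, 0.002, -1.0]]
contact_force: [0.4, -0.2, -0.7]
grip_width: 1.001
gripper_force: 0.0
```

{"api": "send_rows", "payload": {
  "series": [0.45,-1,0.4,0,0,0.24,1,0.45,-1,0.4,0,0,0.485,1,0.45,-1,0.4,0,0,0.485,1,0.45,-1,0.4,0,0,0.485,1]
}}

```text
time: 3.35
eef_pos: [0.4854, 0.1042, 0.1612]
eef_rot: [[0.993, -0.116, 0.0], [-0.116, -0.993, -0.001], [0.0, 0.001, -1.0]]
contact_force: [0.7, 0.0, 0.3]
grip_width: 0.999
gripper_force: 0.0
```

Run:
```python
from h import *
o=bot.get_obs(); R=o["eef_rot"]; print(o["eef_pos"],R.round(3).tolist(),o["qpos"])
d=np.array([.4837,.1159,.1])-o["eef_pos"]; print("tool shift",R.T@d, "yaw",np.degrees(np.arctan2(R[1,0],R[0,0])))
```

```text
[0.48543017 0.10417912 0.16121274] [[0.993, -0.116, 0.0], [-0.116, -0.993, -0.001], [0.0, 0.001, -1.0]] [-1.35158240e-02  4.14741663e-01  1.79320047e+00 -1.02778547e-03
  9.33429057e-01  1.67398357e+00]
tool shift [-0.00309484 -0.01149048  0.06120263] yaw -6.651548664758092
```

{"api": "send_rows", "payload": {
  "series": [-0.03,-0.115,0.3,0,0,0,1,-0.03,-0.115,0.6,0,0,0,1,-0.03,-0.115,0.9,0,0,0,1,-0.03,-0.115,0.9,0,0,0,1]
}}

```text
time: 3.85
eef_pos: [0.4822, 0.1149, 0.0703]
eef_rot: [[0.993, -0.118, -0.004], [-0.118, -0.993, -0.0], [-0.004, 0.001, -1.0]]
contact_force: [-0.2, -0.2, -0.2]
grip_width: 1.0
gripper_force: 0.0
```

Run:
```python
from h import *
p=bot.read_camera("side"); cv2.imwrite("pics/c.png",cv2.resize(p["img"][180:330,190:390],(800,600),interpolation=cv2.INTER_CUBIC))
print(bot.get_obs()["eef_pos"])
```

```text
[0.48318619 0.11520125 0.07146051]
```

View pics/c.png

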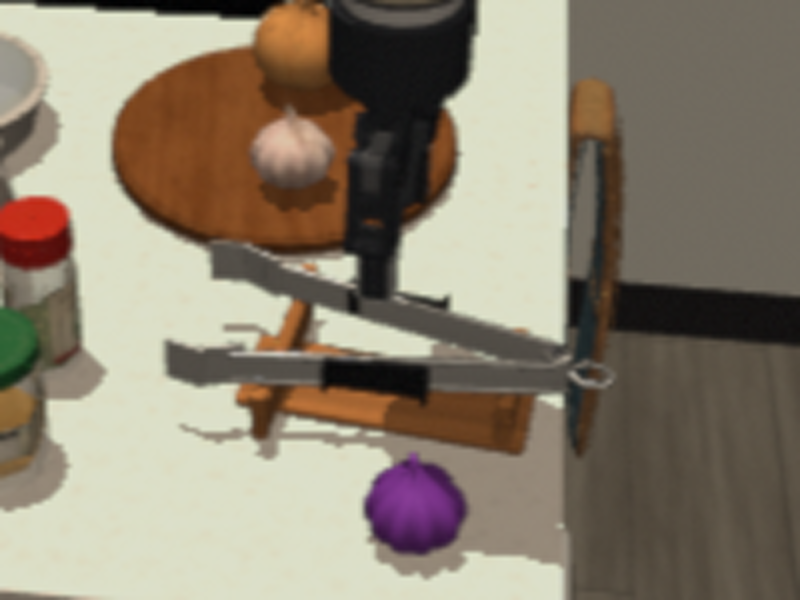

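The left fingertip at (378,295) hangs over the middle of the left pad, which spans columns 325–428, so the hand is lined up. The next move is down.

{"api": "send_rows", "payload": {
  "series": [0.0,-0.01,0.2,0,0,0,1,0.0,-0.01,0.35,0,0,0,1,0,-0.01,0.47,0,0,0,1,0,-0.01,0.47,0,0,0,1]
}}

```text
time: 4.4
eef_pos: [0.4826, 0.1176, 0.0241]
eef_rot: [[0.993, -0.117, -0.001], [-0.117, -0.993, -0.0], [-0.001, 0.0, -1.0]]
contact_force: [0.2, -0.3, 0.0]
grip_width: 1.001
gripper_force: 0.0
```

{"api": "send_rows", "payload": {
  "series": [0,0,0,0,0,0,0.6,0,0,0,0,0,0,0.45,0,0,0,0,0,0,0.4,0,0,0,0,0,0,0.4,0,0,0,0,0,0,0.4]
}}

```text
time: 5.03
eef_pos: [0.4829, 0.1178, 0.0247]
eef_rot: [[0.993, -0.117, 0.0], [-0.117, -0.993, 0.0], [0.0, -0.0, -1.0]]
contact_force: [-0.0, -0.1, 1.1]
grip_width: 0.702
gripper_force: 0.0
```

Run:
```python
from h import *
p=bot.read_camera("side"); cv2.imwrite("pics/d.png",cv2.resize(p["img"][200:320,220:380],(800,600),interpolation=cv2.INTER_CUBIC))
o=bot.get_obs(); print(o["eef_pos"],o["grip_width"],o["gripper_force"],o["contact_force"])
```

```text
[0.48292888 0.11777401 0.02468371] 0.6974537155159524 0.0 [ 0.43787219  0.43735741 -0.25513694]
```

View pics/d.png

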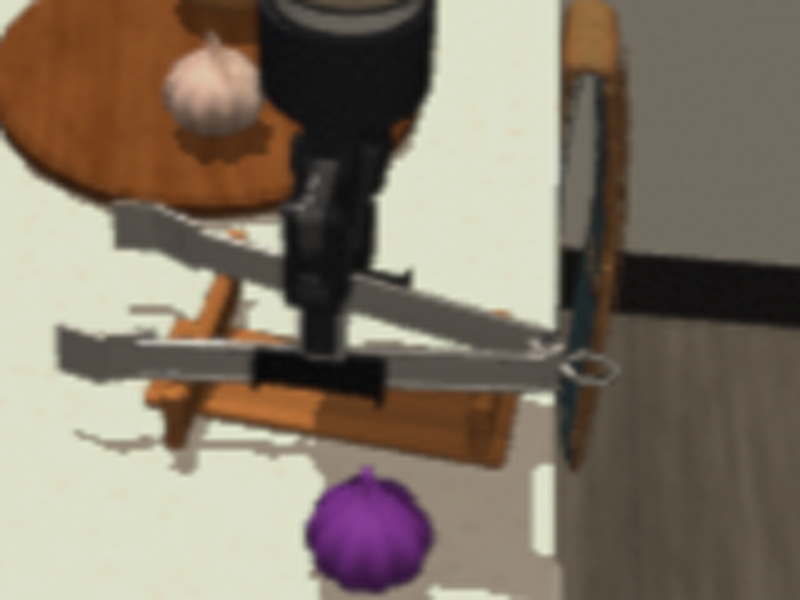

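Run:
```python
from h import *
np.set_printoptions(precision=4,suppress=True)
p=bot.read_camera("side")
for c in (284,):
  for r in range(254,284,1):
    m=np.zeros((384,512),bool); m[r,c]=1; print(r,pts(p,m),p["img"][r,c])
q=pts(p,np.ones((384,512),bool))
s=q[(q[:,0]>.40)&(q[:,0]<.60)&(q[:,1]>.04)&(q[:,1]<.17)&(q[:,2]>.05)&(q[:,2]<.061)]
for x in np.arange(.41,.6,.02):
    t=s[abs(s[:,0]-x)<.01]; print(round(x,2),np.sort(t[:,1])[::max(1,len(t)//12)])
```

```text
254 [[0.4848 0.1827 0.1306]] [20 20 19]
255 [[0.4862 0.1627 0.1116]] [22 22 22]
256 [[0.4858 0.1671 0.1125]] [25 25 25]
257 [[0.4852 0.1746 0.116 ]] [29 28 28]
258 [[0.4849 0.1771 0.1154]] [32 32 33]
259 [[0.4849 0.1774 0.1129]] [28 27 27]
260 [[0.4846 0.1797 0.1121]] [24 23 23]
261 [[0.4847 0.1784 0.1084]] [19 18 19]
262 [[0.4862 0.1567 0.0873]] [21 20 20]
263 [[0.4859 0.1594 0.0868]] [20 19 19]
264 [[0.4857 0.1617 0.0859]] [21 21 22]
265 [[0.4856 0.1611 0.0826]] [22 21 21]
266 [[0.4857 0.1591 0.0781]] [22 22 23]
267 [[0.4854 0.1621 0.0779]] [22 22 22]
268 [[0.4857 0.1574 0.071 ]] [21 21 22]
269 [[0.4854 0.1607 0.071 ]] [23 22 23]
270 [[0.4853 0.1615 0.0688]] [29 30 30]
271 [[0.4856 0.1568 0.0619]] [56 59 62]
272 [[0.486  0.1491 0.0522]] [26 28 28]
273 [[0.4862 0.146  0.0466]] [10 11 10]
274 [[0.4857 0.1517 0.0487]] [12 12 10]
275 [[0.4859 0.148  0.0425]] [12 11 13]
276 [[0.4859 0.147  0.0387]] [14 13 14]
277 [[0.4857 0.1492 0.0377]] [16 22 34]
278 [[0.4879 0.1172 0.0058]] [31 56 91]
279 [[0.4875 0.1221 0.0071]] [ 43  84 139]
280 [[0.4873 0.1231 0.005 ]] [ 33  67 109]
281 [[0.4868 0
[... 502 characters left out ...]
0.1421 0.1459 0.1474
 0.149  0.1505]
0.49 [0.1425 0.1456 0.146  0.1461 0.1461 0.1475 0.1476 0.1479 0.148  0.1484
 0.1484 0.1487 0.1488 0.1491 0.1518 0.1532 0.1552]
0.51 [0.073  0.0782 0.0801 0.0816 0.1417 0.1425 0.1431 0.1441 0.1455 0.1471
 0.1473 0.1478 0.1482 0.1496 0.1502]
0.53 [0.071  0.0723 0.0733 0.0738 0.0747 0.0762 0.0781 0.1421 0.1439 0.1445
 0.1449 0.1453 0.146  0.147  0.1482]
0.55 [0.0638 0.0656 0.0673 0.0683 0.0688 0.0693 0.0698 0.0701 0.0724 0.1432
 0.1455 0.1472 0.1476 0.1487 0.1492]
0.57 [0.0555 0.0569 0.0582 0.06   0.0617 0.0644 0.1449 0.1472 0.1483 0.1498
 0.1499 0.1504 0.1516 0.1531]
0.59 [0.0529 0.0557 0.057  0.058  0.0589 0.1471 0.149  0.1502 0.1511 0.1525
 0.1533 0.1544]
```

Run:
```python
from h import *
np.set_printoptions(precision=4,suppress=True)
p=bot.read_camera("side"); p0=np.load("side.npy",allow_pickle=True).item()
ch=(p0["range_z"]-p["range_z"]>.006)&(p["range_z"]>0)
ch[:,:265]=0; ch[:,300:]=0; ch[:200]=0; ch[290:]=0
for c in range(276,293,2):
    m=np.zeros_like(ch); r=np.nonzero(ch[:,c])[0]
    if len(r)==0: continue
    m[r.max(),c]=1; m[r.max()-1,c]=1
    print(c,r.max(),pts(p,m),p["range_z"][r.max():r.max()+2,c],p0["range_z"][r.max():r.max()+2,c])
o=bot.get_obs(); print(o["qpos"],o["eef_pos"])
big=cv2.resize(p["img"][225:300,250:350],(800,600),interpolation=cv2.INTER_NEAREST); cv2.imwrite("pics/e.png",big)
```

```text
276 251 [[0.5114 0.0788 0.0558]
 [0.5111 0.0825 0.0559]] [1.0858 1.0911] [1.0919 1.088 ]
278 261 [[ 0.4974  0.1777  0.1091]
 [ 0.5087  0.0499 -0.0013]] [1.143  1.1403] [1.1495 1.1426]
280 270 [[0.4945 0.1562 0.0661]
 [0.4948 0.1519 0.0595]] [1.0236 1.033 ] [1.0315 1.0282]
282 271 [[0.4898 0.1594 0.0665]
 [0.49   0.1566 0.0612]] [1.0181 1.0315] [1.0297 1.0309]
284 270 [[0.4854 0.1612 0.0714]
 [0.4855 0.159  0.0667]] [1.0127 1.0216] [1.0291 1.0262]
286 271 [[0.4809 0.1622 0.07  ]
 [0.4811 0.1585 0.0638]] [1.0142 1.0301] [1.0284 1.0323]
288 271 [[0.4769 0.1569 0.0658]
 [0.4768 0.157  0.063 ]] [1.0154 1.0282] [1.031  1.0296]
290 257 [[0.4737 0.1563 0.105 ]
 [0.4735 0.1584 0.104 ]] [0.9924 1.0805] [1.0796 1.0812]
292 289 [[0.467  0.1438 0.0018]
 [0.4668 0.1461 0.0009]] [1.0561 1.0526] [1.0624 1.0563]
[0.0139 0.658  1.889  0.0001 0.5945 1.7018] [0.4829 0.1177 0.0246]
```

View pics/e.png

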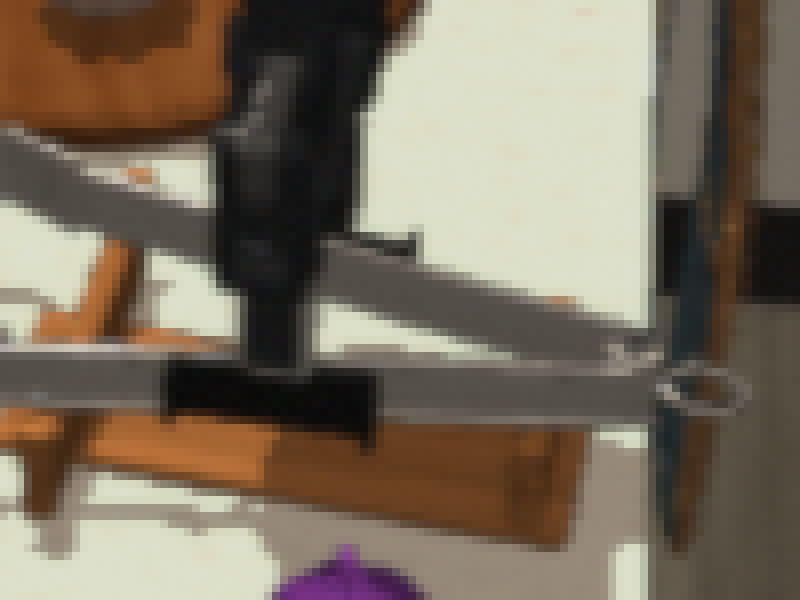

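The left fingertip ends at about (275,370), at the top edge of the left arm. By depth it is at z ≈ 0.06, so the fingers closed above the arms without touching them, and the true tips sit higher than the reported TCP suggests. I'll open the gripper and go about 26 mm lower in small steps.

{"api": "send_rows", "payload": {
  "series": [0,0,0,0,0,0,1,0,0,0,0,0,0,1,0,0,0,0,0,0,1,0,0,0.08,0,0,0,1,0,0,0.16,0,0,0,1,0,0,0.16,0,0,0,1]
}}

```text
time: 5.92
eef_pos: [0.4822, 0.1177, 0.0077]
eef_rot: [[0.993, -0.117, -0.002], [-0.117, -0.993, -0.0], [-0.002, 0.0, -1.0]]
contact_force: [0.1, -0.9, -0.3]
grip_width: 1.002
gripper_force: 0.0
```

```bash
cat > fing.py <<'E'
from h import *
np.set_printoptions(precision=4,suppress=True)
p=bot.read_camera("side"); p0=np.load("side.npy",allow_pickle=True).item()
ch=(p0["range_z"]-p["range_z"]>.006)&(p["range_z"]>0)
ch[:,:265]=0; ch[:,310:]=0; ch[:200]=0; ch[295:]=0
for c in range(278,296,3):
    m=np.zeros_like(ch); r=np.nonzero(ch[:,c])[0]
    if len(r)==0: continue
    m[r.max()-1:r.max()+1,c]=1
    print(c,r.max(),pts(p,m).tolist())
o=bot.get_obs(); print(o["eef_pos"],o["contact_force"],o["grip_width"],o["gripper_force"])
cv2.imwrite("pics/f.png",cv2.resize(p["img"][225:300,250:350],(800,600),interpolation=cv2.INTER_NEAREST))
E
python3 fing.py
```

```text
278 279 [[0.5017072031183147, 0.11949680002049168, 0.006265287952572418], [0.5012006459226953, 0.12468306076277746, 0.007895205545119355]]
281 277 [[0.49039003408930776, 0.1753962041754623, 0.06334735457154361], [0.49049146217135164, 0.1733960839162535, 0.05869406237678354]]
284 278 [[0.484151973493264, 0.17091210103613141, 0.057212702970778184], [0.4843535689665853, 0.16710352934239725, 0.05089888111404228]]
287 278 [[0.4777998188044204, 0.1681758929870285, 0.05550795680991416], [0.4777876809027706, 0.16712658873200292, 0.051681911602985076]]
290 257 [[0.47351955404313273, 0.15949403249280003, 0.10759724297218254], [0.47354503308783275, 0.15755656811334684, 0.10326496835848908]]
293 275 [[0.46582843502147825, 0.15079361481961995, 0.050186301087905116], [0.4657451307748231, 0.1504752387217584, 0.04699319371664823]]
[0.4824 0.1177 0.008 ] [-0.257  -0.777  -0.4498] 1.0046674710035652 0.0
```

View pics/f.png

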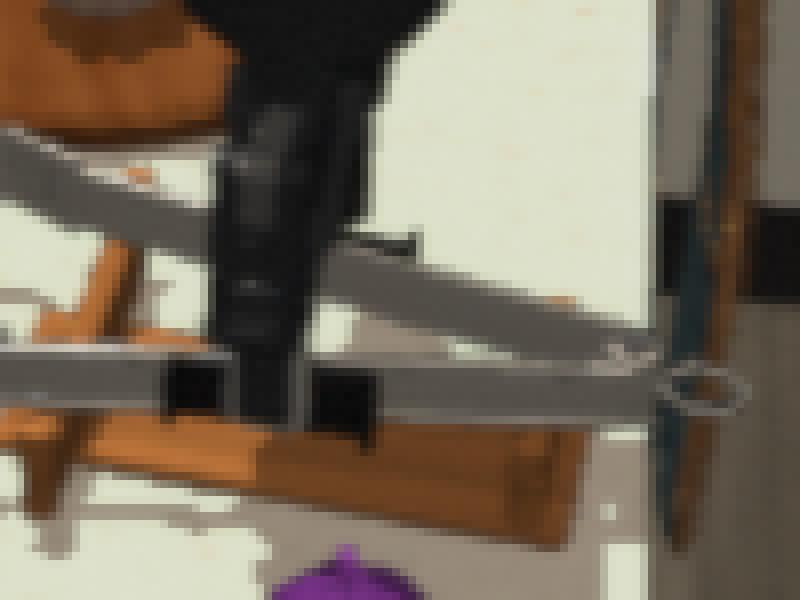

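Now the finger stands in front of the black pad, with its tip at (270,425) and z ≈ 0.05. I'll go about 10 mm lower and close to about 59 mm.

{"api": "send_rows", "payload": {
  "series": [0,0,0.05,0,0,0,1,0,0,0.1,0,0,0,1,0,0,0.1,0,0,0,1,0,0,0.1,0,0,0,0.6,0,0,0.1,0,0,0,0.45,0,0,0.1,0,0,0,0.38,0,0,0.1,0,0,0,0.38,0,0,0.1,0,0,0,0.38]
}}

```text
time: 6.98
eef_pos: [0.4837, 0.1178, -0.0002]
eef_rot: [[0.993, -0.117, 0.002], [-0.117, -0.993, 0.0], [0.002, -0.0, -1.0]]
contact_force: [-1.0, 0.5, 8.6]
grip_width: 0.693
gripper_force: 8.5
```

```bash
python3 fing.py
python3 - <<'E'
from h import *
p=bot.read_camera("side"); q=pts(p,np.ones((384,512),bool))
s=q[(q[:,0]>.53)&(q[:,0]<.61)&(q[:,1]>.04)&(q[:,1]<.17)&(q[:,2]>.046)&(q[:,2]<.065)]
for x in np.arange(.54,.6,.02):
    t=s[abs(s[:,0]-x)<.01]; print(round(x,2),np.sort(t[:,1])[::max(1,len(t)//12)].round(3))
E
```

```text
278 269 [[0.4970588748388272, 0.17775909330171924, 0.08719681150874992], [0.4969137966169077, 0.1788767557530615, 0.08539047171641811]]
281 279 [[0.49166986872869456, 0.15779388304358732, 0.04171515832222106], [0.4920485644232034, 0.152265035333786, 0.03375810282588676]]
284 279 [[0.48473951498599, 0.16163765197963897, 0.045960892445019774], [0.48490216637961236, 0.15836200394891786, 0.040072440206452065]]
287 280 [[0.47848898545582264, 0.15454911640687286, 0.03739247237617982], [0.4783238829329668, 0.1559407043461858, 0.03571083200539926]]
290 265 [[0.47620759901690524, 0.09851080015297642, 0.03367926061950266], [0.4730183264216933, 0.15492719730724824, 0.07880261401035304]]
293 264 [[0.4693116039998059, 0.09890463863381904, 0.03778259932462524], [0.46906334098691155, 0.10206321871386625, 0.03745861629218561]]
[ 0.4838  0.1178 -0.0002] [-0.2219 -0.2487  8.5262] 0.6934319910209834 8.45376580953598
0.54 [0.076 0.078 0.08  0.081 0.082 0.082 0.083 0.086 0.141 0.142 0.142 0.143
 0.143 0.145 0.147]
0.56 [0.071 0.073 0.074 0.076 0.078 0.078 0.08  0.14  0.143 0.144 0.144 0.145
 0.145 0.147]
0.58 [0.062 0.066 0.068 0.069 0.069 0.07  0.071 0.144 0.145 0.146 0.147 0.148
 0.149 0.15 ]
```

{"api": "send_rows", "payload": {
  "series": [0,0,-0.05,0,0,0,0.38,0,0,-0.15,0,0,0,0.38,0,0,-0.3,0,0,0,0.38,0,0,-0.5,0,0,0,0.38,0,0,-0.7,0,0,0,0.38,0,0,-0.8,0,0,0,0.38,0,0,-0.8,0,0,0,0.38,0,0,-0.8,0,0,0,0.38]
}}

```text
time: 8.07
eef_pos: [0.4825, 0.1177, 0.0783]
eef_rot: [[0.993, -0.117, -0.001], [-0.117, -0.993, -0.0], [-0.001, 0.0, -1.0]]
contact_force: [0.9, 0.5, -1.0]
grip_width: 0.691
gripper_force: 5.7
```

```bash
cat > tg.py <<'E'
from h import *
np.set_printoptions(precision=4,suppress=True)
p=bot.read_camera("side"); o=bot.get_obs(); R=o["eef_rot"]; t0=o["eef_pos"]
q=pts(p,np.ones((384,512),bool)); l=(q-t0)@R   # tool frame (z down)
s=l[(l[:,0]>-.12)&(l[:,0]<.15)&(abs(l[:,1])<.06)&(l[:,2]<.0)&(l[:,2]>-.08)]
print(t0,R.round(3).tolist(),"grip",o["grip_width"],o["gripper_force"],o["contact_force"],o["time"])
for a in np.arange(-.115,.145,.02):
    t=s[(abs(s[:,0]-a)<.008)]
    if len(t)>3 and abs(a)>.03:
        top=t[t[:,2]<np.percentile(t[:,2],5)+.012]
        print(round(a,3),"z top/bot (up from TCP)",-np.percentile(t[:,2],[3,97]),"y-",top[top[:,1]<0][:,1].round(3)[:6],"y+",top[top[:,1]>0][:,1].round(3)[:6])
cv2.imwrite("pics/g.png",cv2.resize(p["img"][160:310,180:380],(800,600),interpolation=cv2.INTER_CUBIC))
E
python3 tg.py
```

```text
[0.4823 0.1177 0.0781] [[0.993, -0.117, -0.001], [-0.117, -0.993, -0.0], [-0.001, 0.0, -1.0]] grip 0.6865419558402626 5.695817247033119 [-0.5376 -0.5005 -0.3753] 8.125
-0.115 z top/bot (up from TCP) [0.0477 0.0432] y- [-0.005 -0.005 -0.005 -0.008 -0.007 -0.009] y+ [0.005 0.01  0.009 0.005 0.005 0.006]
-0.095 z top/bot (up from TCP) [0.0584 0.0343] y- [-0.002 -0.002 -0.003 -0.001 -0.002 -0.003] y+ [0.011 0.009 0.009 0.01  0.007 0.006]
-0.075 z top/bot (up from TCP) [0.056  0.0345] y- [-0.007 -0.011 -0.014 -0.013 -0.013 -0.01 ] y+ [0.01  0.011 0.011 0.01  0.014 0.011]
-0.055 z top/bot (up from TCP) [0.0563 0.0353] y- [-0.021 -0.016 -0.017 -0.015 -0.016 -0.014] y+ [0.017 0.016 0.012 0.014 0.015 0.015]
-0.035 z top/bot (up from TCP) [0.0551 0.0344] y- [-0.018 -0.015 -0.015 -0.019 -0.02  -0.019] y+ [0.033 0.029 0.024 0.024 0.021 0.027]
0.045 z top/bot (up from TCP) [0.0562 0.0345] y- [-0.03  -0.028 -0.033 -0.029 -0.028 -0.028] y+ [0.028 0.028 0.029 0.029 0.029 0.031]
0.065 z top/bot (up from TCP) [0.0563 0.0343] y- [-0.037 -0.032 -0.036 -0.032 -0.035 -0.033] y+ [0.036 0.03  0.03  0.031 0.028 0.033]
0.085 z top/bot (up from TCP) [0.0604 0.0337] y- [-0.042 -0.04  -0.038 -0.037 -0.036 -0.035] y+ [0.031 0.035 0.036 0.035 0.034 0.034]
0.105 z top/bot (up from TCP) [0.0611 0.0328] y- [-0.04  -0.038 -0.041 -0.037 -0.04  -0.041] y+ [0.035 0.037 0.038 0.037 0.037 0.038]
0.125 z top/bot (up from TCP) [0.0589 0.0337] y- [-0.039 -0.038 -0.039 -0.04 ] y+ [0.038 0.033 0.035 0.037 0.035 0.032]
```

View pics/g.png

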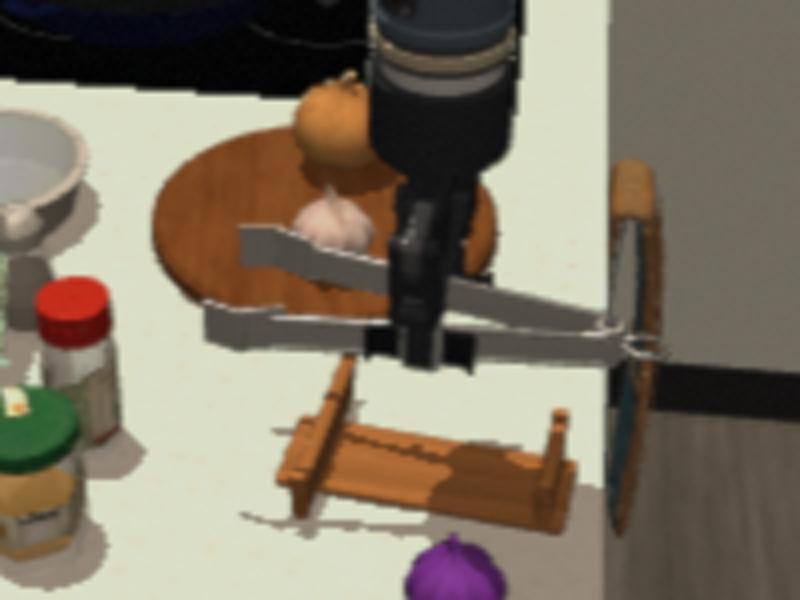

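The tongs hang level, in line with the tool, with jaws at (235,290) and open. The rest is empty. Their underside is 34 mm above the reported TCP. Next I'll swing over to the bulb.

{"api": "send_rows", "payload": {
  "series": [0.02,0.1,-0.1,0,0,0.06,0.38,0.05,0.3,-0.2,0,0,0.18,0.38,0.08,0.5,-0.2,0,0,0.3,0.38,0.12,0.7,-0.2,0,0,0.42,0.38,0.14,0.9,-0.2,0,0,0.54,0.38,0.15,1,-0.2,0,0,0.63,0.38,0.15,1,-0.2,0,0,0.63,0.38,0.15,1,-0.2,0,0,0.63,0.38]
}}

```text
time: 9.12
eef_pos: [0.486, 0.0166, 0.0987]
eef_rot: [[0.819, -0.574, -0.0], [-0.574, -0.819, 0.0], [-0.0, -0.0, -1.0]]
contact_force: [0.3, 0.5, -1.1]
grip_width: 0.688
gripper_force: 5.7
```

```bash
python3 tg.py
python3 - <<'E'
from h import *
np.set_printoptions(precision=4,suppress=True)
o=bot.get_obs(); R=o["eef_rot"]; j=o["eef_pos"]+R@[.097,-.001,-.048]
print("jaws",j,"to garlic in tool",R.T@(np.array([.5628,-.071,.044])-j),"yaw",np.degrees(np.arctan2(R[1,0],R[0,0])),o["qpos"])
E
```

```text
[0.486  0.0169 0.0987] [[0.819, -0.574, -0.0], [-0.574, -0.819, 0.0], [-0.0, -0.0, -1.0]] grip 0.6908084301291231 5.699291378259659 [ 0.2361 -0.3923 -0.88  ] 9.175
-0.115 z top/bot (up from TCP) [0.0471 0.0419] y- [-0.001 -0.004 -0.005 -0.011 -0.007 -0.005] y+ [0.003 0.006 0.007 0.009 0.01  0.003]
-0.095 z top/bot (up from TCP) [0.0579 0.0328] y- [-0.002 -0.003 -0.003 -0.003 -0.009 -0.009] y+ [0.011 0.011 0.009 0.009 0.01  0.011]
-0.075 z top/bot (up from TCP) [0.0558 0.0341] y- [-0.014 -0.01  -0.009 -0.011 -0.015 -0.011] y+ [0.014 0.011 0.01  0.014 0.012 0.01 ]
-0.055 z top/bot (up from TCP) [0.0561 0.0336] y- [-0.014 -0.015 -0.016 -0.016 -0.016 -0.012] y+ [0.017 0.014 0.016 0.015 0.014 0.014]
-0.035 z top/bot (up from TCP) [0.0566 0.0341] y- [-0.019 -0.018 -0.02  -0.022 -0.019 -0.015] y+ [0.024 0.029 0.03  0.018 0.025 0.029]
0.045 z top/bot (up from TCP) [0.0554 0.0337] y- [-0.031 -0.029 -0.028 -0.031 -0.03  -0.031] y+ [0.029 0.027 0.027 0.028]
0.065 z top/bot (up from TCP) [0.0561 0.0337] y- [-0.036 -0.033 -0.031 -0.036 -0.036 -0.033] y+ []
0.085 z top/bot (up from TCP) [0.0598 0.0334] y- [-0.041 -0.037 -0.038 -0.037 -0.036 -0.034] y+ []
0.105 z top/bot (up from TCP) [0.0603 0.0335] y- [-0.04  -0.04  -0.038 -0.039 -0.042 -0.039] y+ [0.036 0.037 0.041 0.035 0.038 0.037]
0.125 z top/bot (up from TCP) [0.0585 0.0335] y- [-0.038 -0.039 -0.038 -0.038] y+ [0.034 0.034 0.034 0.038 0.035]
jaws [ 0.566  -0.038   0.1467] to garlic in tool [0.0163 0.0289 0.1027] yaw -35.029936010276636 [-0.1957  0.509   1.873   0.0001  0.7598  1.9864]
```

{"api": "send_rows", "payload": {
  "series": [0.08,0.12,0,0,0,0,0.38,0.16,0.29,0,0,0,0,0.38,0.16,0.29,0,0,0,0,0.38,0.16,0.29,0.2,0,0,0,0.38,0.16,0.29,0.4,0,0,0,0.38,0.16,0.29,0.4,0,0,0,0.38]
}}

```text
time: 9.93
eef_pos: [0.4815, -0.0157, 0.0576]
eef_rot: [[0.819, -0.574, -0.003], [-0.574, -0.819, 0.001], [-0.003, 0.001, -1.0]]
contact_force: [0.1, -0.4, -1.0]
grip_width: 0.69
gripper_force: 5.7
```

```bash
cat > jg.py <<'E'
from h import *
np.set_printoptions(precision=4,suppress=True)
o=bot.get_obs(); R=o["eef_rot"]; j=o["eef_pos"]+R@[.097,-.001,-.048]; print(o["eef_pos"],o["grip_width"],o["gripper_force"],o["contact_force"],o["time"])
print("jaws",j,"to garlic in tool",R.T@(np.array([.5628,-.071,.044])-j))
for c in("top","side"):
    p=bot.read_camera(c); q=pts(p,np.ones((384,512),bool))
    col=p["img"].reshape(-1,3)[(p["range_z"]>0).ravel()].astype(int)
    g=q[(np.hypot(q[:,0]-.563,q[:,1]+.071)<.026)&(q[:,2]>.03)&(q[:,2]<.2)&(col[:,2]>110)]
    l=(g-o["eef_pos"])@R
    print(c,"pale pts n",len(g),"tool x,y range",np.percentile(l,[2,98],axis=0)[:,:2].tolist(),"z",np.percentile(g[:,2],[2,98]))
    l=(q-o["eef_pos"])@R; s=l[(l[:,0]>.075)&(l[:,0]<.12)&(abs(l[:,1])<.06)&(l[:,2]<-.035)&(l[:,2]>-.065)&(col[:,2]<140)]
    print("  jaws y-",np.median(s[s[:,1]<-.025][:,1]),"y+",np.median(s[s[:,1]>.025][:,1]),len(s))
    cv2.imwrite(f"pics/h{c}.png",cv2.resize(p["img"][130:310,170:380] if c=="side" else p["img"][150:250,150:283],(800,600),interpolation=cv2.INTER_CUBIC))
E
python3 jg.py
```

```text
[ 0.4815 -0.0157  0.0576] 0.6902744644801595 5.683839842677116 [ 0.1204 -0.44   -1.0027] 9.925
jaws [ 0.5616 -0.0706  0.1053] to garlic in tool [ 0.0014 -0.0004  0.0613]
top pale pts n 165 tool x,y range [[0.07580588800601712, -0.023125915751050462], [0.11985146480999348, 0.021305289844230413]] z [0.0449 0.069 ]
  jaws y- -0.036938234172855335 y+ 0.03758222408555359 4
side pale pts n 154 tool x,y range [[0.07469561886978715, -0.02632949143717358], [0.113884895107603, 0.010680122640549702]] z [0.0434 0.0632]
  jaws y- -0.03869208047283147 y+ 0.036064985077652434 172
```

View pics/hside.png

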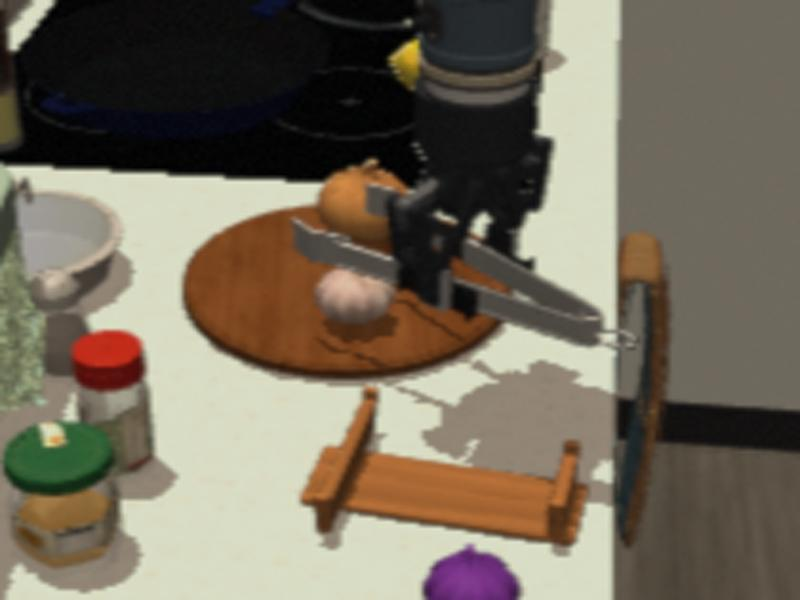

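The bulb at (352,295) lies under the open jaws, between (290,235) and (380,200), and centred within 2 mm. Next I'll lower straight over it.

{"api": "send_rows", "payload": {
  "series": [0.01,0,0.15,0,0,0,0.38,0.01,0,0.3,0,0,0,0.38,0.01,0,0.42,0,0,0,0.38,0.01,0,0.54,0,0,0,0.38,0.01,0,0.61,0,0,0,0.38,0.01,0,0.61,0,0,0,0.38,0.01,0,0.61,0,0,0,0.38]
}}

```text
time: 10.9
eef_pos: [0.4836, -0.0169, -0.0022]
eef_rot: [[0.819, -0.574, 0.0], [-0.574, -0.819, -0.0], [0.0, -0.0, -1.0]]
contact_force: [-0.4, 0.7, -0.1]
grip_width: 0.694
gripper_force: 5.7
```

```bash
python3 jg.py
```

```text
[ 0.4836 -0.0169 -0.0022] 0.6940185776052408 5.687588229775429 [-0.3514  0.707  -0.1352] 10.9
jaws [ 0.5635 -0.0718  0.0458] to garlic in tool [-0.001  -0.0002  0.0018]
top pale pts n 167 tool x,y range [[0.07327644881340042, -0.023499594458777164], [0.11784017592660904, 0.021451681414077595]] z [0.045  0.0693]
  jaws y- -0.03714168536150678 y+ 0.04133288885182313 5
side pale pts n 170 tool x,y range [[0.07120571463229651, -0.023697393728264963], [0.11134623162487346, 0.011067341503236856]] z [0.0443 0.0692]
  jaws y- -0.03843010120387508 y+ 0.036913444254996174 161
```

{"api": "send_rows", "payload": {
  "series": [0,0,0,0,0,0,0.3,0,0,0,0,0,0,0.2,0,0,0,0,0,0,0.12,0,0,0,0,0,0,0.05,0,0,0,0,0,0,0.05,0,0,0,0,0,0,0.05]
}}

```text
time: 11.75
eef_pos: [0.4837, -0.0169, -0.0023]
eef_rot: [[0.819, -0.574, 0.001], [-0.574, -0.819, -0.0], [0.001, -0.0, -1.0]]
contact_force: [0.1, -0.5, 1.1]
grip_width: 0.569
gripper_force: 62.9
```

{"api": "send_rows", "payload": {
  "series": [0,0,0,0,0,0,-0.2,0,0,0,0,0,0,-0.2,0,0,-0.06,0,0,0,-0.2,0,0,-0.18,0,0,0,-0.2,0,0,-0.34,0,0,0,-0.2,0,0,-0.52,0,0,0,-0.2,0,0,-0.7,0,0,0,-0.2,0,0,-0.86,0,0,0,-0.2,0,0,-1,0,0,0,-0.2,0,0,-1,0,0,0,-0.2]
}}

```text
time: 13.0
eef_pos: [0.484, -0.017, 0.0988]
eef_rot: [[0.819, -0.574, 0.002], [-0.574, -0.819, -0.001], [0.002, -0.001, -1.0]]
contact_force: [-0.2, -0.7, -1.8]
grip_width: 0.568
gripper_force: 62.7
```

{"api": "send_rows", "payload": {
  "series": [0,0,-0.12,0,0,0,-0.2,0,0,-0.2,0,0,0,-0.2,0,0,-0.25,0,0,0,-0.2,0,0,-0.25,0,0,0,-0.2,0,0,-0.25,0,0,0,-0.2,0,0,-0.25,0,0,0,-0.2]
}}

```text
time: 13.75
eef_pos: [0.4831, -0.0168, 0.1223]
eef_rot: [[0.819, -0.574, -0.001], [-0.574, -0.819, 0.0], [-0.001, 0.0, -1.0]]
contact_force: [-0.3, -0.0, -1.7]
grip_width: 0.57
gripper_force: 62.7
```

```bash
python3 tg.py | head -1
python3 - <<'E'
from h import *
np.set_printoptions(precision=4,suppress=True)
p=bot.read_camera("side"); o=bot.get_obs(); R=o["eef_rot"]
for d in bot.trace(p,"garlic")[:3]:
    q=pts(p,d["mask"]); print(d["p"],d["centre"],np.percentile(q,[3,50,97],axis=0).tolist())
print("jaws",o["eef_pos"]+R@[.097,-.001,-.048])
cv2.imwrite("pics/k.png",cv2.resize(p["img"][100:310,130:410],(800,600),interpolation=cv2.INTER_CUBIC))
E
```

```text
[ 0.4831 -0.0168  0.1223] [[0.819, -0.574, -0.001], [-0.574, -0.819, 0.0], [-0.001, 0.0, -1.0]] grip 0.5691188376289249 62.658215845003724 [-0.0979  0.0012 -2.3019] 13.8
0.96 [294.3, 307.3] [[0.4360029637628635, 0.2081334208872471, 0.015887142021507476], [0.4582166372185435, 0.2312514444973814, 0.032671942252562924], [0.4809272919262133, 0.24512770085774602, 0.045640783866500854]]
0.65 [263.6, 173.9] [[0.5372225555583733, -0.35522647699622395, 0.004941855495662035], [0.5565419507892119, -0.06100845457565229, 0.1783860175409634], [0.6023926662804027, -0.04269729275352404, 0.19168783383110904]]
0.61 [301.1, 194.4] [[0.3960289513894486, -0.05524285171715841, 0.153026940122124], [0.4623626910435773, 0.005019828143995653, 0.1658374949209277], [0.583887853706846, 0.04612576733584588, 0.17683668657463691]]
jaws [ 0.5632 -0.0717  0.1703]
```

View pics/k.png

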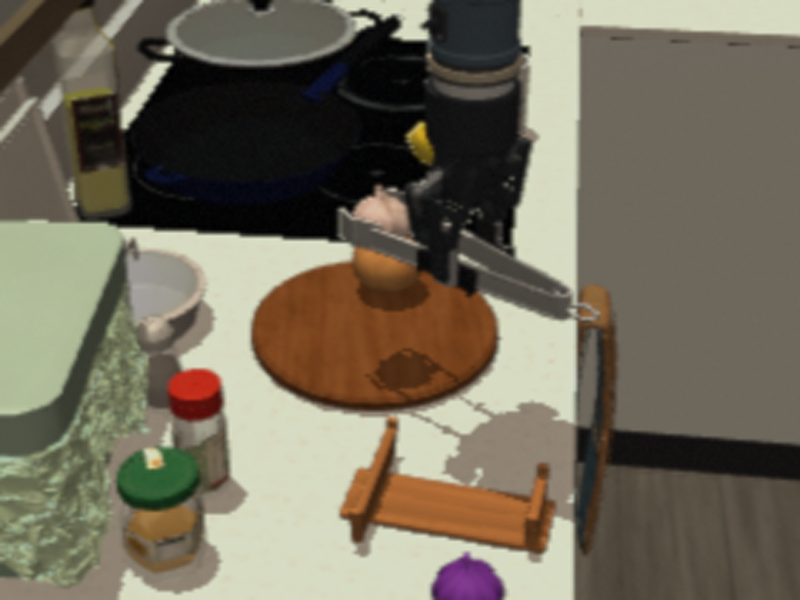

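The pale bulb at (382,212) hangs in the jaws, about 12 cm clear of the board, with the onion still in place at (385,268). I'm handing the job in.

```bash
python3 -c "
from cell import bot
print(bot.close_job())"
```

```text
the job is handed in; nothing more can be done
None
```

I handed the job in with the pale garlic bulb gripped in the tongs, still and about 12 cm above the board. By the last picture the fingers were clear of the bulb, and the onion, both jars and the lemon looked unmoved; the mug and salt shaker weren't checked, and the judge returned no verdict.

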